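Set the label printer one click darker and feed a label

TASK

The smaller of the two label printers prints too pale: with a fingertip on the knurled wheel in its top, roll the wheel by one click towards the back of the printer, so that it rests in its middle position. Then press that printer's feed button fully down and let it come up again. Do not pick anything up, and leave the wide printer's controls and everything standing around where they are.

Things in the scene. Friction and masses are not known exactly. Their poses are not given: they have to be found in the camera images.
- small_printer: the small (narrower) printer: white and grey label printer, 120 mm wide, 200 mm deep, 145 mm high, fixed to the bench. Origin: centre of its underside; its x axis points from its front (the label exit) to its back, z up. The two printers may swap places.
- small_crown (a point): highest point of the darkness wheel of the small (narrower) printer (stays with the printer; its axes). Bare metal knurled thumbwheel, diameter 60, width 22 mm, level axle along the printer's y; only its crown shows, 14 mm out of the flat top, 45 mm in front of the printer's centre, 27 mm to +y. Sprung axle: it sinks 1 mm per 2 N, at most 5 mm. Press with 4 to 8 N and drag along x.
- small_wheel (a joint): turn of that wheel in rad; grows as the crown moves to the printer's back (+x), 16 mm of rim travel per click. Clicks: 0 (front, the start), 0.524 (middle), 1.047 (rear). A spring detent (at most 1 N at the rim) pulls it into the nearest one once let go. A black line on the rim is at the crown in the middle position, 30 degrees towards the front at the start.
- small_button_top (a point): centre of the top face of the feed button of the small (narrower) printer: black round push button, 22 mm in diameter, on the flat top level with the wheel and 54 mm to its -y side; moves with the button. Press straight down.
- small_button (a joint): travel of that button in m: 0 released, 0.006 fully down; a spring, fully down takes about 5 N, returns when released
- wide_printer: the wide printer: white and grey label printer, 200 mm wide, 240 mm deep, 165 mm high, fixed to the bench. Origin: centre of its underside; its x axis points from its front (the label exit) to its back, z up. The two printers may swap places.
- wide_crown (a point): highest point of the darkness wheel of the wide printer (stays with the printer; its axes). Bare metal knurled thumbwheel, diameter 60, width 22 mm, level axle along the printer's y; only its crown shows, 14 mm out of the flat top, 45 mm in front of the printer's centre, 27 mm to +y. Sprung axle: it sinks 1 mm per 2 N, at most 5 mm. Press with 4 to 8 N and drag along x.
- wide_wheel (a joint): turn of that wheel in rad; grows as the crown moves to the printer's back (+x), 16 mm of rim travel per click. Clicks: 0 (front, the start), 0.524 (middle), 1.047 (rear). A spring detent (at most 1 N at the rim) pulls it into the nearest one once let go. A black line on the rim is at the crown in the middle position, 30 degrees towards the front at the start.
- wide_button_top (a point): centre of the top face of the feed button of the wide printer: black round push button, 22 mm in diameter, on the flat top level with the wheel and 54 mm to its -y side; moves with the button. Press straight down.
- wide_button (a joint): travel of that button in m: 0 released, 0.006 fully down; a spring, fully down takes about 5 N, returns when released
- label_roll: roll of blank paper labels, ring 56 mm wide, 40 mm high, standing on the rear top of the small printer; loose, to be left alone
- part_carton: cardboard carton 60 x 90 x 50 mm high on the rear top of the wide printer; loose, to be left alone
- filter_carton: cardboard carton 75 x 75 x 85 mm high on the bench in front of the printers; loose, to be left alone
- marker_cup: open steel cup 68 mm wide, 90 mm high on the bench in front of the printers; loose, to be left alone
- oil_filter: dark steel oil filter 68 mm wide, 74 mm high standing between the printers; loose, to be left alone
- bearing: steel bearing ring 62 mm wide, 16 mm high lying on the bench in front; loose, to be left alone
- screwdriver: screwdriver lying on the bench at the left (+y) side; loose, to be left alone
- spray_can: can 52 mm wide, 150 mm high on the bench at the right (-y) side; loose, to be left alone

How it is judged:
On the way, in this order (a step that is already met when the one before it is completed fails the run):
1. the small printer's wheel stands in its middle click position (value of joint small_wheel between 0.4036 and 0.6436 rad), for 0.2 s.
2. the small printer's feed button is pressed fully down while the wheel stays in the middle (all of step 1 and value of joint small_button above 0.0048 m), for 0.05 s.
At the end, for the whole second after the job is handed in: The small printer's wheel rests in its middle click position (0.524 rad within 0.12), its feed button is up again (within 1.5 mm), the wide printer's wheel is still in its front position (within 0.15 rad) and its button up, and every loose thing is within 20 mm of where it was (all of step 1 and velocity of joint small_wheel between -0.1 and 0.1 rad/s and value of joint each of small_button, wide_button below 0.0015 m and value of joint wide_wheel between -0.15 and 0.15 rad and distance of each of label_roll, part_carton, filter_carton, marker_cup, oil_filter, bearing, screwdriver, spray_can from where it was at the start of the episode below 0.02 m); the robot touches nothing.
It fails at once if the wide printer's wheel is turned or its button pressed (value of joint wide_wheel above 0.26 rad or value of joint wide_button above 0.004 m).
It fails at once if a loose thing is lifted, carried or pushed more than 20 mm (distance of any of label_roll, part_carton, filter_carton, marker_cup, oil_filter, bearing, screwdriver, spray_can from where it was at the start of the episode above 0.02 m).
It also fails if it takes over 42 s, if anything falls off the work surface, if the arm or the gripper's body presses on something with over 40 N, if the wrist force passes 120 N, or if a joint passes its speed limit or range.

ROBOT

A 6-joint arm with a two-finger parallel gripper is mounted at the origin on the work surface. World frame = base frame: x ahead of the robot, y to its left, z up, the work surface at z = 0. Lengths are in m, angles in rad, forces in N, time in s.
With the tool pointing down it reaches from about 0.425 to 0.95 m from the base axis. Payload 3.5 kg.
Tool frame: the origin (TCP) lies at the very end of the fingers, on their centre line; the grasp point (between the pads) lies 19 mm behind it; z points along the fingers, y is the direction in which the jaws open and shut (so a half turn about z gives the same grasp; the last joint's range is limited). The gripper opens to 85 mm and grips with 20 to 120 N. Pads are 22 mm wide; open, the fingers measure 114 mm over their backs; the gripper's body (76 mm by 85 mm) begins 54 mm behind the grasp point. The pads swing forward as they close: fully open they stand 13 mm farther back than shut.
Start: joints at [-1.363, 0.286, 1.577, -0, 1.279, -0.15], TCP at [0.236, -0.632, 0.231] pointing down, gripper open.
Joint ranges: [-2.77, 2.77], [-0.9, 2.22], [0.21, 2.48], [-1.53, 4.67], [0.24, 2.81], [-2.84, 2.84]. Speed limits (rad/s): [2.79, 2.79, 3.14, 3.14, 3.14, 3.14].

INTERFACE

Orientations are given as [roll, pitch, yaw] about the fixed x, y, z axes, in that order (R = Rz(yaw) Ry(pitch) Rx(roll)).
In Python, from station import ctrl, eyes, ticket gives the robot as it stands. The module is installed in compiled form; this text tells all that it offers.
- The arm moves only by the tool carry_out, never from a script. Its arguments are lists of equal length, an entry for each row: "dr": the turn, a rotation vector about the world's x, y, z in degrees, a list of three; "linear": the shift along the world's x, y, z in mm, a list of three; "jaw": the opening, from -1 (shut) to 1 (fully open), so that 0 is half open. A call has 1 to 20 rows; each row is the pose to reach, as a shift and turn from the pose measured when the call began; what a row does not reach only later rows make up. A row lasts 1/8 s, in which the tool goes at most 62.5 mm and 10.7 degrees, less where a joint would pass 70% of its speed; a pose out of reach is approached as far as the arm can. A call with a gripper value outside its range is refused whole. The fingers move at their own pace and stop on an object; the grip force is fixed at half the most. Time passes only in rows, so rows that repeat a pose let the fingers close. It gives the time, the measured TCP pose, the force and the opening at its end, in the units of the state.
- ctrl.observe(): the state, without advancing time (a new reading comes with each control period).
- eyes.grab_frame(name): name is "side" or "top" or "wrist"; returns a dict with "img" (420x560x3 uint8, red, green, blue), "range_z" (420x560 float32, m along the optical axis (not along the pixel's ray), 0 where there is no reading), "fx", "fy", "cx", "cy" (pixels), "eye" and "attitude" of the camera in the world. Camera axes: x right, y down, z forward; pixel columns grow to the right and rows downward; lengths in m; the calibration is good to about 2 mm. A picture is of the moment at which its call begins.
- ticket.close_job(): hands the job in, once; it reports no verdict.
The state is a dict: "time": time; "joint_positions": joint angles; "qd": joint speeds; "joint_efforts": joint torques, N m; "tool_pos": TCP position; "tool_rot": TCP orientation; "force": force on the tool from outside, world axes, zero at the start; "ft_torque": the same for the moment, N m; "opening": opening from 0.0 (shut) to 1.0 (fully open).
Only numpy, scipy, OpenCV 4.12 (cv2) and the standard library are available. Lean on these libraries where they do the work, as an engineer would, in place of code of your own. Each camera call takes 0.05 s, during which the arm holds its last target. There are 200 camera calls.

## Working session

There is one attempt and no reset: what is moved stays moved. The work goes in short steps, Python scripts to look and compute and a tool call to move; the robot and the scene stay as the last step left them, time stands still between calls to the robot, and variables do not carry over. Pictures are saved under pics/ and viewed, about 8 in all and at most 12, crops included, and the job is handed in when it is done.

Besides the shell and the picture viewer there is one more tool, called after "Request:" by a JSON object that holds its "name" and its "arguments", one argument or row to a line. carry_out: Moves the arm, as the interface text tells. Its arguments: {"type":"object","properties":{"dr":{"type":"array","items":{"type":"array","items":{"type":"number"}}},"linear":{"type":"array","items":{"type":"array","items":{"type":"number"}}},"jaw":{"type":"array","items":{"type":"number"}}},"required":["dr","linear","jaw"]}

```bash
mkdir -p pics; cat > h.py <<'E'
import numpy as np,cv2
from station import ctrl,eyes,ticket
def rot(f):
    a=np.array(f["attitude"],float)
    if a.shape==(3,3): return a
    from scipy.spatial.transform import Rotation as R
    return R.from_euler('xyz',a).as_matrix() if a.size==3 else R.from_quat(a).as_matrix()
def cloud(f):
    z=f["range_z"];v,u=np.mgrid[:z.shape[0],:z.shape[1]]
    p=np.stack([(u-f["cx"])/f["fx"]*z,(v-f["cy"])/f["fy"]*z,z],-1)
    return p@rot(f).T+np.array(f["eye"])
def save(n,im): cv2.imwrite(f"pics/{n}.png",im[...,::-1])
E
python3 - <<'E'
from h import *
for n in("top","side"):
    f=eyes.grab_frame(n); print(n,f["eye"],f["attitude"],f["fx"],f["cx"],f["cy"]); save(n+"1",f["img"]); np.savez(n+"1.npz",**f)
s=ctrl.observe();print(s["tool_pos"],s["tool_rot"],s["force"],s["time"])
E
```

```text
top [0.41339576 0.00397086 1.40942441] [-3.05936249  0.02041384 -1.55030868] 446.2608885083029 278.3887849747549 209.18261160186722
side [-0.07027751  0.69042992  1.21256771] [-2.44201886e+00  1.51290030e-03 -2.41888700e+00] 522.469618193514 283.4509943771164 211.4530625491085
[ 0.23628753 -0.63163616  0.23004109] [-3.13942112e+00 -3.26675326e-04  3.57788227e-01] [-0.08973672 -0.34857624  0.20134807] 0.1
```

View pics/top1.png

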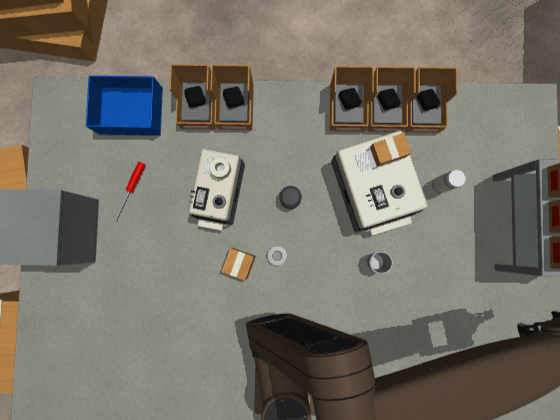

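View pics/side1.png

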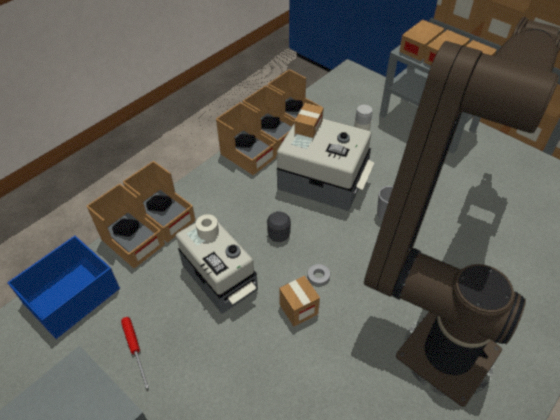

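The small printer is at the left: in the top view its wheel is near pixel (201,198), its button near (219,201), and the label roll at (218,168). Next I'll measure the printer's pose.

```bash
cat > m.py <<'E'
from h import *
f=dict(np.load("top1.npz")); P=cloud(f); im=f["img"]
R=rot(f);e=f["eye"]
def ray(u,v,z):
    d=R@np.array([(u-f["cx"])/f["fx"],(v-f["cy"])/f["fy"],1]);return e+d*(z-e[2])/d[2]
def roi(a,b,c,d):
    m=np.zeros(im.shape[:2],bool);m[b:d,a:c]=1;return m
r=roi(180,140,255,230)
m=r&(abs(P[...,2]-.145)<.012)
k=P[m];print("top z med",np.median(k[:,2]),m.sum())
(c,s,a)=cv2.minAreaRect(k[:,:2].astype(np.float32));print("rect",c,s,a)
g=im.astype(int).max(-1)
d=r&(g<70)&(P[...,2]>.14)&(P[...,0]>0)
n,l,st,ce=cv2.connectedComponentsWithStats(d.astype(np.uint8))
for i in range(1,n):
    if st[i,4]>8: print(ce[i],st[i],P[l==i][:,2].max().round(3),np.median(P[l==i],0).round(4),ray(*ce[i],.155).round(4))
lr=r&(P[...,2]>.175); print("roll",P[lr].mean(0),lr.sum())
cr=im[130:240,170:260];save("crop",cv2.resize(cr,None,fx=6,fy=5.4,interpolation=cv2.INTER_CUBIC))
E
python3 m.py
```

```text
top z med 0.1449090154264373 2208
rect (0.5869928598403931, 0.22079437971115112) (0.11728725582361221, 0.19403427839279175) 80.17259979248047
[200.80909091 198.38181818] [193 187  16  23 110] 0.156 [0.5416 0.2511 0.1478] [0.5429 0.2524 0.155 ]
[218.44680851 201.14893617] [215 198   8   7  47] 1.409 [0.5351 0.2011 0.1647] [0.5359 0.202  0.155 ]
roll [0.60971599 0.18114115 0.28876905] 282
```

View pics/crop.png

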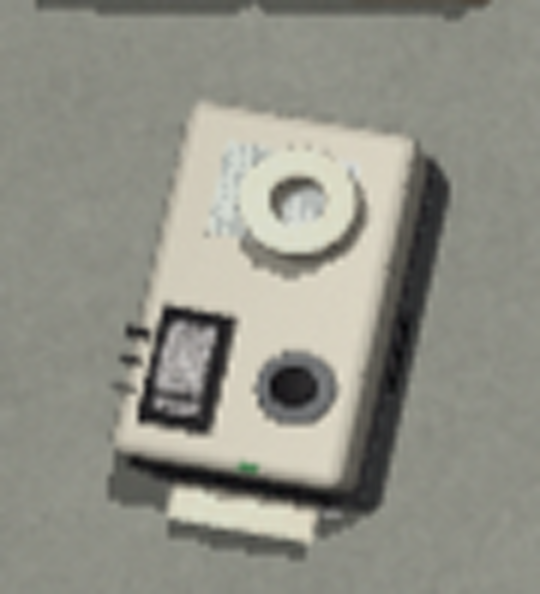

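The crop confirms it: wheel centre near pixel (201,197), button near (219,201), black line on the front side of the wheel. The printer's yaw is about -9.8° and the crown is near (0.546, 0.254, 0.159). I'll cross high with the fingers shut.

Request:
{"name": "carry_out", "arguments": {
  "dr": [
    [0,0,0],
    [0,0,0],
    [0,0,0],
    [0,0,0],
    [0,0,0],
    [0,0,0],
    [0,0,0],
    [0,0,0],
    [0,0,0],
    [0,0,-5],
    [0,0,-10],
    [0,0,-15],
    [0,0,-20],
    [0,0,-25],
    [0,0,-30],
    [0,0,-30],
    [0,0,-30],
    [0,0,-30],
    [0,0,-30],
    [0,0,-30]
  ],
  "linear": [
    [0,0,50],
    [0,0,100],
    [44,55,100],
    [88,110,100],
    [132,165,100],
    [176,220,100],
    [220,275,100],
    [264,332,100],
    [264,332,100],
    [268,390,100],
    [272,445,100],
    [276,500,100],
    [280,555,100],
    [284,610,100],
    [288,665,100],
    [292,720,100],
    [296,775,100],
    [300,830,100],
    [302,887,100],
    [302,887,100]
  ],
  "jaw": [-1,-1,-1,-1,-1,-1,-1,-1,-1,-1,-1,-1,-1,-1,-1,-1,-1,-1,-1,-1]
}}

```text
time: 2.6
tool_pos: [0.5373, 0.2587, 0.329]
tool_rot: [-3.14, 0.001, -0.161]
force: [-0.3, -0.8, -0.4]
opening: -0.001
```

```bash
python3 - <<'E'
from h import *
f=eyes.grab_frame("wrist");s=ctrl.observe();print(s["tool_pos"],s["tool_rot"],s["force"],s["joint_positions"]);save("w1",f["img"])
R=rot(f);e=np.array(f["eye"])
for p in([.546,.2535,.159],[.537,.202,.160]):
    c=R.T@(np.array(p)-e);print(c[:2]/c[2]*f["fx"]+[f["cx"],f["cy"]])
np.savez("w1.npz",**f)
E
```

```text
[0.53761485 0.25689961 0.32903933] [-3.14053924e+00  1.19047343e-03 -1.62456668e-01] [ 0.37696728 -0.40952133 -0.17951491] [2.74992129e-01 5.42861633e-02 1.66364477e+00 1.47432889e-03
 1.42429399e+00 2.00803007e+00]
[285.59757281 184.98745143]
[333.92793762 185.77763146]
```

View pics/w1.png

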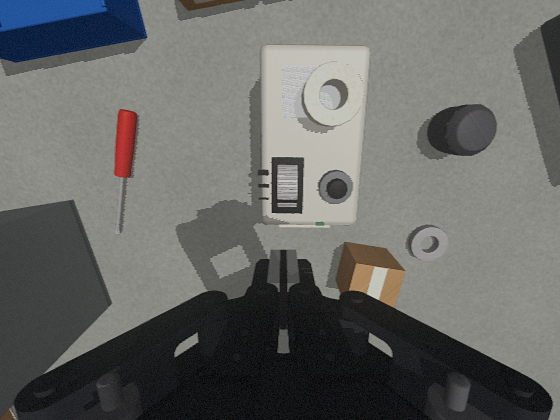

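The wrist view shows the wheel at (288,185) and the button at (336,187), within about 3 mm of my estimate, and the tool is aligned with the printer. Going down.

Request:
{"name": "carry_out", "arguments": {
  "dr": [
    [0,0,0],
    [0,0,0],
    [0,0,0],
    [0,0,0],
    [0,0,0],
    [0,0,0],
    [0,0,0]
  ],
  "linear": [
    [0,-4,-40],
    [0,-4,-85],
    [0,-4,-125],
    [0,-4,-150],
    [0,-4,-162],
    [0,-4,-164],
    [0,-4,-164]
  ],
  "jaw": [-1,-1,-1,-1,-1,-1,-1]
}}

```text
time: 3.52
tool_pos: [0.5385, 0.2528, 0.1664]
tool_rot: [-3.14, -0.001, -0.163]
force: [0.9, 0.7, 0.2]
opening: 0.0
```

Request:
{"name": "carry_out", "arguments": {
  "dr": [
    [0,0,0],
    [0,0,0],
    [0,0,0],
    [0,0,0],
    [0,0,0]
  ],
  "linear": [
    [0,0,-2],
    [0,0,-4],
    [0,0,-6],
    [0,0,-7],
    [0,0,-7]
  ],
  "jaw": [-1,-1,-1,-1,-1]
}}

```text
time: 4.15
tool_pos: [0.5383, 0.2528, 0.1592]
tool_rot: [-3.14, -0.0, -0.163]
force: [-0.2, -0.2, 0.6]
opening: 0.005
```

Request:
{"name": "carry_out", "arguments": {
  "dr": [
    [0,0,0],
    [0,0,0],
    [0,0,0]
  ],
  "linear": [
    [0,0,-1.5],
    [0,0,-3],
    [0,0,-3]
  ],
  "jaw": [-1,-1,-1]
}}

```text
time: 4.53
tool_pos: [0.5387, 0.2528, 0.1569]
tool_rot: [-3.14, -0.001, -0.163]
force: [-0.8, -0.7, 2.8]
opening: 0.003
```

Request:
{"name": "carry_out", "arguments": {
  "dr": [
    [0,0,0],
    [0,0,0],
    [0,0,0]
  ],
  "linear": [
    [0,0,-1],
    [0,0,-2],
    [0,0,-2]
  ],
  "jaw": [-1,-1,-1]
}}

```text
time: 4.9
tool_pos: [0.5388, 0.2529, 0.1556]
tool_rot: [-3.14, -0.002, -0.163]
force: [-1.3, -0.8, 5.8]
opening: -0.0
```

Request:
{"name": "carry_out", "arguments": {
  "dr": [
    [0,0,0],
    [0,0,0],
    [0,0,0],
    [0,0,0],
    [0,0,0],
    [0,0,0],
    [0,0,0],
    [0,0,0],
    [0,0,0],
    [0,0,0]
  ],
  "linear": [
    [2,-0.3,-1],
    [4,-0.7,-1],
    [6,-1,-1],
    [8,-1.4,-1],
    [10,-1.7,-1],
    [12,-2,-1],
    [14,-2.4,-1],
    [16,-2.7,-1],
    [16,-2.7,-1],
    [16,-2.7,-1]
  ],
  "jaw": [-1,-1,-1,-1,-1,-1,-1,-1,-1,-1]
}}

```text
time: 6.15
tool_pos: [0.5555, 0.2501, 0.1555]
tool_rot: [-3.139, -0.003, -0.163]
force: [-1.3, -0.9, 4.5]
opening: 0.001
```

Request:
{"name": "carry_out", "arguments": {
  "dr": [
    [0,0,0],
    [0,0,0],
    [0,0,0],
    [0,0,0],
    [0,0,0],
    [0,0,0],
    [0,0,0]
  ],
  "linear": [
    [0,0,6],
    [0,0,20],
    [0,-5,50],
    [-10,-20,90],
    [-20,-50,100],
    [-20,-50,100],
    [-20,-50,100]
  ],
  "jaw": [-1,-1,-1,-1,-1,-1,-1]
}}

```text
time: 7.02
tool_pos: [0.5353, 0.2003, 0.255]
tool_rot: [-3.139, -0.003, -0.163]
force: [-1.0, 0.1, -0.1]
opening: -0.003
```

```bash
python3 - <<'E'
from h import *
f=eyes.grab_frame("wrist");s=ctrl.observe();print(s["tool_pos"],s["tool_rot"],s["force"],s["time"]);
save("w2",cv2.resize(f["img"][60:260,160:420],None,fx=3,fy=3,interpolation=cv2.INTER_CUBIC))
R=rot(f);e=np.array(f["eye"])
for p in([.546,.2515,.159],[.536,.2,.160]):
    c=R.T@(np.array(p)-e);print((c[:2]/c[2]*f["fx"]+[f["cx"],f["cy"]]-[160,60])*3,c[2]/f["fx"]/3)
E
```

```text
[0.53520994 0.20047222 0.25461198] [-3.13947980e+00 -1.92110071e-03 -1.62501255e-01] [-0.46570288 -0.12657314  0.11732052] 7.075
[180.95569183 451.20688134] 0.00028331898916992394
[366.03189495 457.44155018] 0.0002825774453063717
```

View pics/w2.png

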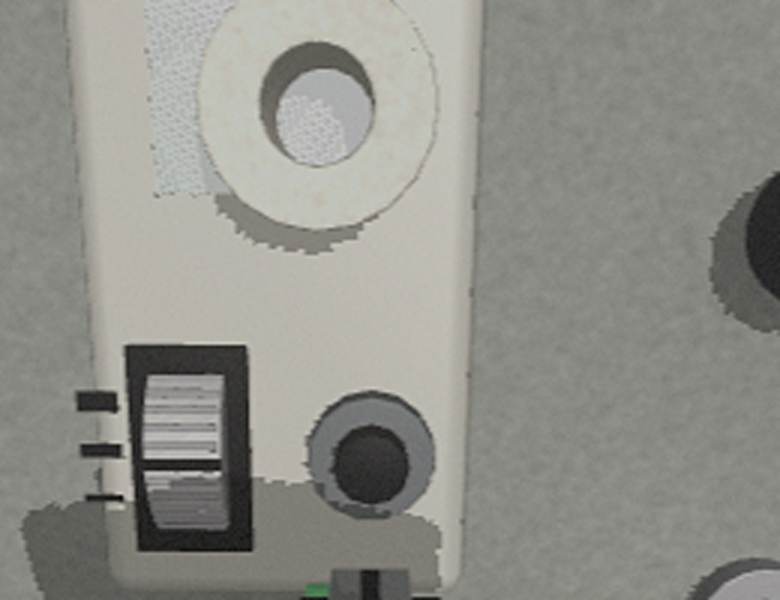

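The black line is at crop (183,463) and the wheel's visible middle at row ~451, so the line may be slightly towards the front. I'll quantify that.

```bash
python3 - <<'E'
from h import *
f=eyes.grab_frame("wrist");R=rot(f);e=np.array(f["eye"]);print("eye",e,"axis",R[:,2],ctrl.observe()["time"])
g=f["img"].max(-1).astype(int)
def ray(u,v,z):
    d=R@np.array([(u-f["cx"])/f["fx"],(v-f["cy"])/f["fy"],1]);return e+d*(z-e[2])/d[2]
col=g[165:255,210:232].mean(1); print(list(zip(range(165,255),col.astype(int))))
t=-.165;ax=np.array([np.cos(t),np.sin(t)])
a=ray(201+20,60+345/3,.145);b=ray(160+195/3,60+550/3,.145);print("slot",a,b,(a+b)/2, (a+b)[:2]/2@ax)
for v in(372,463,530):
  for z in(.145,.159): p=ray(221,60+v/3,z);print(v,z,p,p[:2]@ax)
E
```

```text
eye [0.60387179 0.18776129 0.39772603] axis [-0.27497716  0.04688518 -0.9603069 ] 7.125
[(165, np.int64(183)), (166, np.int64(183)), (167, np.int64(183)), (168, np.int64(183)), (169, np.int64(183)), (170, np.int64(183)), (171, np.int64(183)), (172, np.int64(184)), (173, np.int64(187)), (174, np.int64(156)), (175, np.int64(49)), (176, np.int64(53)), (177, np.int64(55)), (178, np.int64(54)), (179, np.int64(54)), (180, np.int64(54)), (181, np.int64(54)), (182, np.int64(52)), (183, np.int64(52)), (184, np.int64(58)), (185, np.int64(154)), (186, np.int64(145)), (187, np.int64(162)), (188, np.int64(165)), (189, np.int64(132)), (190, np.int64(148)), (191, np.int64(143)), (192, np.int64(152)), (193, np.int64(170)), (194, np.int64(173)), (195, np.int64(127)), (196, np.int64(156)), (197, np.int64(136)), (198, np.int64(176)), (199, np.int64(177)), (200, np.int64(182)), (201, np.int64(127)), (202, np.int64(155)), (203, np.int64(136)), (204, np.int64(185)), (205, np.int64(184)), (206, np.int64(187)), (207, np.int64(142)), (208, np.int64(152)), (209, np.int64(138)), (210, np.int64(178)), (211, np.
[... 758 characters left out ...]
126)), (247, np.int64(127)), (248, np.int64(125)), (249, np.int64(126)), (250, np.int64(126)), (251, np.int64(126)), (252, np.int64(125)), (253, np.int64(120)), (254, np.int64(115))]
slot [0.57362467 0.24764902 0.145     ] [0.51077776 0.25799527 0.145     ] [0.54220121 0.25282214 0.145     ] 0.49331060443908603
372 0.145 [0.56589596 0.24938887 0.145     ] 0.5172474636677951
372 0.159 [0.56799967 0.24597495 0.159     ] 0.5198833433494461
463 0.145 [0.53882769 0.25548235 0.145     ] 0.48954595598780176
463 0.159 [0.54243087 0.25173088 0.159     ] 0.49371638719135114
530 0.145 [0.51782999 0.26020926 0.145     ] 0.46805702841869323
530 0.159 [0.52259636 0.25619593 0.159     ] 0.47341785932488945
```

The camera is tilted. With that included, the line sits 0.4 mm from the crown over the slot centre, so the wheel is in the middle position. Next, the heights of the button and its collar.

```bash
python3 - <<'E'
from h import *
f=eyes.grab_frame("wrist");P=cloud(f)
v=60+463//3;u0=160+371//3
for u in range(u0-25,u0+26,3): print(u,P[v,u].round(4),f["img"][v,u].max())
m=f["img"].max(-1)<60;n,l,st,ce=cv2.connectedComponentsWithStats(m.astype(np.uint8));i=l[v,u0];print(ce[i],st[i],np.median(P[l==i],0),np.percentile(P[l==i][:,2],[5,95]))
k=P[(l==i)&(P[...,2]>np.median(P[l==i][:,2])-.002)];print(k.min(0),k.max(0))
E
```

```text
258 [0.5336 0.2226 0.1445] 183
261 [0.5331 0.22   0.1442] 156
264 [0.5355 0.2161 0.1543] 113
267 [0.535  0.2136 0.154 ] 116
270 [0.5348 0.2109 0.1549] 105
273 [0.5371 0.2076 0.1644] 43
276 [0.537  0.205  0.1654] 54
279 [0.5362 0.2027 0.1641] 53
282 [0.536  0.2002 0.1645] 55
285 [0.5356 0.1977 0.1645] 60
288 [0.5354 0.1952 0.1652] 57
291 [0.5347 0.1928 0.1642] 54
294 [0.5336 0.1904 0.1621] 52
297 [0.5313 0.1879 0.1555] 102
300 [0.5303 0.1853 0.1536] 113
303 [0.53   0.1827 0.1541] 115
306 [0.5269 0.1799 0.1452] 189
[283.1814346  214.97468354] [271 202  26  26 474] [0.53454548 0.19968856 0.16420864] [0.15943178 0.16539852]
[0.52413121 0.18952581 0.1622119 ] [0.54419392 0.20955828 0.1662451 ]
```

Request:
{"name": "carry_out", "arguments": {
  "dr": [
    [0,0,0],
    [0,0,0],
    [0,0,0],
    [0,0,0],
    [0,0,0],
    [0,0,0],
    [0,0,0],
    [0,0,0],
    [0,0,0]
  ],
  "linear": [
    [-1,-1,-40],
    [-1,-1,-70],
    [-1,-1,-84],
    [-1,-1,-88],
    [-1,-1,-91],
    [-1,-1,-94],
    [-1,-1,-96],
    [-1,-1,-97],
    [-1,-1,-97]
  ],
  "jaw": [-1,-1,-1,-1,-1,-1,-1,-1,-1]
}}

```text
time: 8.3
tool_pos: [0.5351, 0.1998, 0.1585]
tool_rot: [-3.139, -0.004, -0.162]
force: [0.7, 0.9, 4.4]
opening: 0.001
```

Nearly at the bottom. I'll press on until the force climbs well past 5 N.

Request:
{"name": "carry_out", "arguments": {
  "dr": [
    [0,0,0],
    [0,0,0],
    [0,0,0],
    [0,0,0]
  ],
  "linear": [
    [0,0,-1],
    [0,0,-2],
    [0,0,-2.5],
    [0,0,-2.5]
  ],
  "jaw": [-1,-1,-1,-1]
}}

```text
time: 8.8
tool_pos: [0.5352, 0.1999, 0.158]
tool_rot: [-3.139, -0.004, -0.162]
force: [-3.1, 0.5, 11.2]
opening: 0.0
```

The button is on its hard stop: force went from 4.4 to 11.2 N over 0.5 mm. Lifting off and checking.

Request:
{"name": "carry_out", "arguments": {
  "dr": [
    [0,0,0],
    [0,0,0],
    [0,0,0],
    [0,0,0],
    [0,0,0],
    [0,0,0],
    [0,0,0]
  ],
  "linear": [
    [0,0,6],
    [0,0,20],
    [0,0,50],
    [0,0,90],
    [0,0,97],
    [0,0,97],
    [0,0,97]
  ],
  "jaw": [-1,-1,-1,-1,-1,-1,-1]
}}

```text
time: 9.68
tool_pos: [0.5341, 0.1996, 0.2526]
tool_rot: [-3.14, -0.0, -0.162]
force: [0.0, 0.1, 0.3]
opening: 0.003
```

```bash
python3 - <<'E'
from h import *
f=eyes.grab_frame("wrist");P=cloud(f);s=ctrl.observe();print(s["tool_pos"],s["force"],s["time"])
save("w3",cv2.resize(f["img"][60:260,160:420],None,fx=3,fy=3,interpolation=cv2.INTER_CUBIC))
print("button z",np.median(P[210:219,279:287,2]))
g=f["img"].max(-1)[190:234,210:230].mean(1);print("line rows",190+np.where(g<70)[0])
t=eyes.grab_frame("top");t0=np.load("top1.npz")["img"];d=cv2.absdiff(t["img"],t0).max(-1);save("top2",np.hstack([t["img"][120:290,150:480]]))
E
```

```text
[0.53417125 0.19964432 0.25265154] [-0.94056516  0.3980074   0.31289849] 9.725
button z 0.164589240913959
line rows [212 213 214 215]
```

View pics/w3.png

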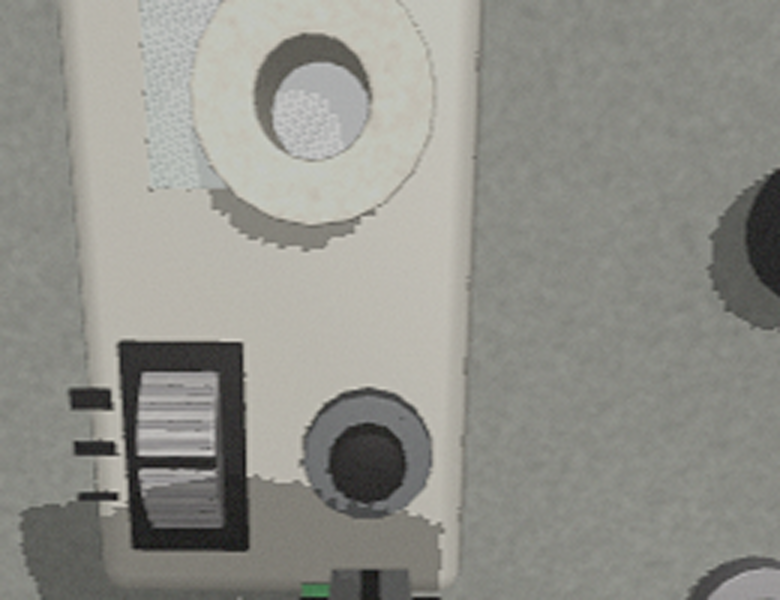

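View pics/top2.png

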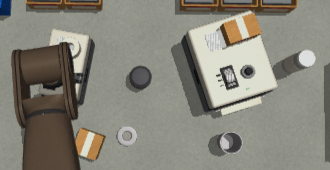

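The wheel line is still at the crown (rows 212–215), the button is back up at z = 0.1646, the label roll hasn't moved, and the rest of the scene looks undisturbed. Handing in.

```bash
python3 -c "
from h import *
print(ticket.close_job())"
```

```text
the job is handed in; nothing more can be done
None
```

I rolled the small printer's wheel one click towards the back, so it now rests in its middle position. I then pressed its feed button fully down and let it come up again. The job was handed in after about 10 s of robot time; the hand-in reports no verdict.

- **Wheel:** I dragged it about 16.7 mm at 4.5–5.8 N. After release the black line was about 0.4 mm from the crown. It had not shifted after the button press.
- **Button:** The press reached 11 N on a hard stop. Afterwards its top was back at z = 0.1646 m, the same height as before.
- **Surroundings:** The arm is clear, about 90 mm above the printer. By eye, the loose things and the wide printer look unmoved in the last pictures. I did not measure their positions, and the screwdriver was outside the last crops.
- **Disagreement:** The wheel line first looked about 3.5 mm too far forward. That was the wrist camera's tilt, and it went away once the tilt was included. My first position for the controls, from the top camera, was also off by 2–4 mm; I corrected it from close up.

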